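# Open the blade cleaner and load the broad scraper

### The job

Open the round blade cleaner: turn its cover anticlockwise (seen from above) until its lugs come to the two gaps in the flange, lift it free and set it down, handle up, in the middle of the cork mat. Then take the broad scraper out of the wooden stand and slide its blade edgewise into the cleaner's slot until it is fully home, and leave it standing there. The narrow scraper stays as it is in its stand.

Things in the scene. Friction and masses are not known exactly. Their poses are not given: they have to be found in the camera images.
- cleaner: Blade cleaner: grey round drum fixed to the bench, 132 mm across, 80 mm high, black control panel on its -x side. Origin at the centre of its underside, z up. A steel deck, radius 58 mm, lies recessed 65 mm up. The cover turns on it between stops, from yaw about -1.3 rad (locked) to +0.04 rad (just past the gaps) relative to the cleaner.
- flange (a point): Centre of the cleaner's aluminium flange, level with its top 80 mm above the bench; axes as the cleaner's. The flange is 6 mm thick (underside 9 mm above the deck), inner radius 47 mm, and holds the cover's lugs down. It has two gaps, each 40 degrees wide, centred on +x and -x, where the lugs can rise.
- slot_mouth (a point): Centre of the mouth of the slot in the deck, under the cover, 65 mm above the bench; axes as the cleaner's. The blind slot is 46 mm long along y, 7 mm wide along x, 53 mm deep, with a 3 mm chamfer round its mouth.
- cover_mid (a point): Centre of the cleaner's cover, 26.5 mm above its underside (53 mm high): grey disc, radius 44 mm, 8 mm thick; two lugs 16 mm wide, 6 mm thick, out to radius 54 mm along +x and -x. It starts on the deck, lugs under the flange, yaw -0.9 to -1.2 rad relative to the cleaner; comes free at 0 (within 0.15; the same half a turn round). No spring or catch, 3 mm play sideways and up.
- cover_bar (a point): Top centre of the cover's black bar handle, 26.5 mm above cover_mid, axes as the cover's. The bar stands upright on the disc: 62 mm long along x (in line with the lugs), 16 mm thick along y, 45 mm high. Cover 0.12 to 0.24 kg.
- broad_mid (a point): Centre of the broad scraper, 150 mm long, standing blade down in a slot of the stand: 75 mm from either end, z up. Steel blade 40 mm wide along y, 4 mm thick along x, plain for the lower 55 mm, then a 10 mm thick ferrule. Wooden handle from 9 mm below this point to the top, 18 mm thick along x, 30 mm wide along y. Same either way round. Home in the cleaner, this point is 22 mm above slot_mouth.
- narrow_mid (a point): Centre of the narrow scraper in the stand's other slot, to be left there: same length and thickness, but blade 20 mm and handle 18 mm wide.
- stand_top (a point): Centre of the top of the wooden stand, a block fixed to the bench, 60 mm along x, 170 mm along y, 45 mm high. Its two equal slots (46 x 7 mm, 35 mm deep, long along y) lie in line, 40 mm to either side along y. Which scraper stands in which varies; their tops are 160 mm above the bench.
- mat: Square cork mat fixed on the bench, 180 x 180 mm, 3 mm thick, origin at the centre of its underside. Cleaner, stand and mat stand side by side about 0.3 m apart, in any order.
Things that resemble listed ones, but are neither listed nor needed, are in the scene too. What is shaped like the part that bears broad_mid but white is not meant.

How it is judged:
On the way:
1. the cover is off the cleaner and lies handle up on the mat (horizontal distance between cover_mid and mat below 0.05 m and z of cover_mid in the frame of mat below 0.034 m and angle between cover_mid's own z axis and vertical below 0.1 rad), for 0.2 s.
At the end, for the whole second after the job is handed in: The cover lies flat, handle up, on the mat with its centre within 50 mm of the mat's centre; the broad scraper stands upright in the cleaner's slot, its blade within 4 mm of the slot's floor; the narrow scraper is within 30 mm of where it was (all of step 1 and horizontal distance between broad_mid and slot_mouth below 0.012 m and z of broad_mid in the frame of slot_mouth between 0.015 and 0.026 m and angle between broad_mid's own z axis and vertical below 0.15 rad and angle between the y axis of broad_mid and the y axis of slot_mouth, either way round below 0.25 rad and distance of narrow_mid from where it was at the start of the episode below 0.03 m); the robot touches nothing.
It fails at once if the narrow scraper is moved more than 30 mm (distance of narrow_mid from where it was at the start of the episode above 0.03 m).
It also fails if it takes over 72 s, if anything falls off the work surface, if the arm or the gripper's body presses on something with over 40 N, if the wrist force passes 120 N, or if a joint passes its speed limit or range.

### The arm

A 7-joint arm with a two-finger parallel gripper is mounted at the origin on a cart in front of the work surface, level with it; the furniture and walls round the work are solid. World frame = base frame: x ahead of the robot, y to its left, z up, the work surface at z = 0. Lengths are in m, angles in rad, forces in N, time in s.
With the tool pointing down it reaches from about 0.4 to 0.9 m from the base axis. Payload 5.6 kg.
Tool frame: the origin (TCP) lies midway between the tips of the shut fingers; the grasp point (between the pads) lies 19 mm behind it; z points along the fingers, y is the line along which they close (so a half turn about z gives the same grasp; the last joint's range is limited). The gripper opens to 92 mm and grips with 3 to 60 N. Pads are 20 mm wide; open, the fingers measure 128 mm over their backs; the gripper's body (75 mm by 189 mm) begins 69 mm behind the grasp point.
Start: joints at [-1.234, 0.468, -0.012, 1.603, 0.006, 1.071, -0.056], TCP at [0.241, 0.604, 0.215] pointing down, gripper open.
Joint ranges: [-2.53, 2.53], [-0.31, 2.02], [-1.57, 1.55], [0.28, 2.44], [-1.29, 4.43], [0.15, 1.84], [-2.92, 2.92]. Speed limits (rad/s): [2.57, 2.57, 3.14, 3.14, 3.14, 3.14, 3.14].

### API

Orientations are given as a 3x3 rotation matrix whose columns are the frame's x, y, z axes.
In Python, from station import env, effector, solver, viewer, workorder, search_frame, tip_of gives the robot as it stands. Calls block until the motion is done:
- env.reach(position, orientation): joint-space move of the TCP to a pose.
- env.movel(position, frame=None, rate=0.15): straight line of the TCP; frame=None keeps the orientation; rate is the mean speed in m/s.
- env.goto_joints(angles): joint-space move.
- effector.release() and effector.grasp(squeeze=None): open the fingers fully, or close them until they stop; squeeze is the grip in N (None keeps the last).
- env.pause(seconds).
- solver.inverse_kinematics(position, orientation): joint angles nearest the present ones, or None.
- env.sense(): the state.
- viewer.read_camera(name): name is "side" or "top" or "wrist"; returns (picture, depth): 480x640x3 uint8, red, green, blue; 480x640 float32, m along the optical axis (not along the pixel's ray), 0 where there is no reading.
- viewer.camera_info(name): a dict with "intrinsics" (3x3 intrinsics, pixels), "eye" and "rotation" of the camera in the world; the wrist camera has in their place "T_tool_cam" (4x4, takes a point from camera to tool coordinates, whose origin is the TCP and whose axes are the flange's). Camera axes: x right, y up, looking along -z (the intrinsics and any distortion apply to the point x, -y, -z); pixel columns grow to the right and rows downward; lengths in m; the calibration is good to about 2 mm. A picture is of the moment at which its call begins: read the wrist's pose just before it. camera_info takes no time and is no camera call.
A pose or a line that the arm cannot do raises env.PlanningError and nothing moves.
- workorder.finish_job(): hands the job in; it is judged then, once.
Trained networks look in the newest picture that a camera, given by its name, has taken for a name from the list of things; names that differ only in an ending like _2 or _b are one class to them, and where a whole thing is asked for, a point or a joint stands for the part that bears it (a point fixed in the world has none). Each returns a list of dicts, best first, with "score" (0 to 1); they miss things now and then, are a little off and sometimes report something else, mostly with a low value. They report only what shows in the picture. A call takes as long as a camera call. They do not tell look-alikes from the thing itself.
- search_frame(camera, name): "at" ([x, y, z] in m, in world coordinates, good to about 4 mm: the middle of the surface that is visible of it).
- tip_of(camera, name): "at" ([x, y, z] in m, in world coordinates, good to about 4 mm: a listed point, or the origin of a listed thing).
The state is a dict: "t": time; "joint_positions": joint angles; "joint_velocities": joint speeds; "tau": joint torques, N m; "ee_pos": TCP position; "tcp_rot": TCP orientation; "wrist_force": force on the tool from outside, world axes, zero at the start; "moment": the same for the moment, N m; "gripper_width": finger opening in m; "grasp_force": force on a finger pad.
Only numpy, scipy, OpenCV 4.12 (cv2) and the standard library are available. Lean on these libraries where they do the work, as an engineer would, in place of code of your own. Each camera call takes 0.05 s, during which the arm holds its last target. There are 200 camera calls.

## Working session

There is one attempt and no reset: what is moved stays moved. The work goes in short steps, each a Python script; the robot and the scene stay as the last script left them, time stands still between calls to the robot, and variables do not carry over. Pictures are saved under pics/ and viewed, at most 10 in all, crops included, and the job is handed in when it is done.

```bash
ls; mkdir -p pics
cat > h.py <<'E'
import numpy as np, cv2
from station import env, effector, solver, viewer, workorder, search_frame, tip_of
def down(yaw): # tool z down, tool y axis at angle yaw in world
    y=np.array([np.cos(yaw),np.sin(yaw),0]); z=np.array([0,0,-1.]); return np.column_stack([np.cross(y,z),y,z])
def cloud(cam):
    s=env.sense(); im,d=viewer.read_camera(cam); i=viewer.camera_info(cam); K=np.array(i["intrinsics"])
    v,u=np.mgrid[:480,:640]; P=np.stack([(u-K[0,2])/K[0,0]*d,-(v-K[1,2])/K[1,1]*d,-d],-1)
    if cam=="wrist":
        T=np.array(i["T_tool_cam"]); P=P@T[:3,:3].T+T[:3,3]; P=P@np.array(s["tcp_rot"]).T+s["ee_pos"]
    else: P=P@np.array(i["rotation"]).T+i["eye"]
    P[d==0]=np.nan
    return im,P
def save(n,im): cv2.imwrite("pics/"+n,im[:,:,::-1])
E
python3 - <<'E'
from h import *
for c in ["top","side"]:
    im,P=cloud(c); save(c+".png",im); np.save(c+".npy",P); print({k:np.round(v,3).tolist() if not isinstance(v,str) else v for k,v in viewer.camera_info(c).items()})
    for n in ["cleaner","cover_mid","cover_bar","broad_mid","narrow_mid","stand_top","mat","slot_mouth"]:
        print(c,n,[(np.round(r["at"],3).tolist(),round(r["score"],2)) for r in tip_of(c,n)][:3])
print(env.sense())
E
```

```text
pics
{'intrinsics': [[485.453, 0.0, 319.315], [0.0, 485.453, 244.679], [0.0, 0.0, 1.0]], 'eye': [0.297, 0.035, 1.349], 'rotation': [[0.036, 0.978, -0.207], [-0.999, 0.034, -0.012], [-0.005, 0.207, 0.978]]}
top cleaner [([0.521, -0.288, -0.004], 0.89), ([0.528, -0.288, 0.062], 0.24)]
top cover_mid [([0.525, -0.291, 0.094], 0.63)]
top cover_bar [([0.521, -0.29, 0.12], 0.55)]
top broad_mid [([0.56, 0.371, 0.084], 0.73), ([0.657, 0.322, 0.074], 0.58), ([0.478, 0.441, 0.074], 0.51)]
top narrow_mid [([0.559, 0.291, 0.085], 0.59), ([0.526, -0.288, 0.092], 0.3)]
top stand_top [([0.562, 0.324, 0.044], 0.58)]
top mat [([0.502, 0.038, -0.001], 0.97)]
top slot_mouth [([0.524, -0.288, 0.06], 0.57)]
{'intrinsics': [[443.877, 0.0, 307.919], [0.0, 443.877, 234.535], [0.0, 0.0, 1.0]], 'eye': [0.4, 0.852, 0.696], 'rotation': [[-0.973, 0.154, -0.172], [-0.23, -0.571, 0.788], [0.023, 0.806, 0.591]]}
side cleaner [([0.528, -0.287, -0.002], 0.94)]
side cover_mid []
side cover_bar [([0.527, -0.285, 0.119], 0.75)]
side broad_mid [([0.476, 0.318, 0.075], 0.79), ([0.565, 0.368, 0.086], 0.68), ([0.478, 0.442, 
[... 330 characters left out ...]
4]), 'joint_velocities': array([ 0.00070706, -0.00125245, -0.0011909 ,  0.00116599, -0.00053102,
       -0.00072491,  0.00093549]), 'tau': array([ 6.83349008e-04, -5.20392430e+01, -1.24691470e-02, -2.44051373e+01,
       -5.66609425e-02,  1.13514464e-02,  2.13980104e-05]), 'ee_pos': array([0.24100653, 0.60364876, 0.21459254]), 'tcp_rot': array([[-9.28721940e-01,  3.70776965e-01,  3.62744060e-05],
       [ 3.70776964e-01,  9.28721940e-01, -1.97413333e-05],
       [-4.10084684e-05, -4.88449516e-06, -9.99999999e-01]]), 'wrist_force': array([-0.0613991 , -0.12191406,  0.5830866 ]), 'moment': array([-0.01382335, -0.03000282,  0.02530451]), 'grasp_force': 0.0, 'gripper_width': 0.09196232903557558}
```

View pics/top.png

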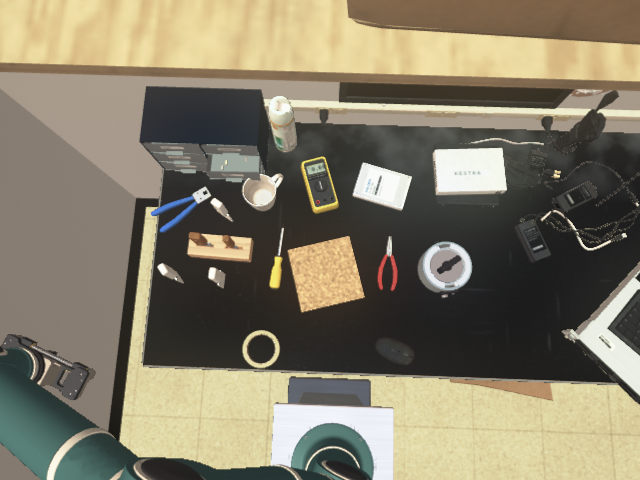

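View pics/side.png

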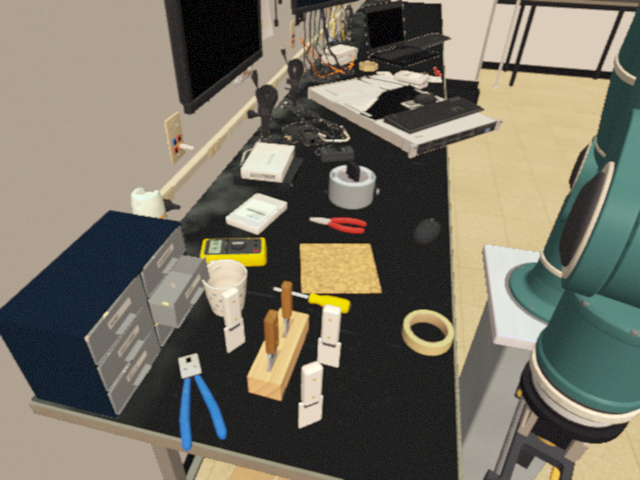

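Run:
```python
import numpy as np,cv2
for c in["top","side"]:
    P=np.load(c+".npy")
    def rect(n,x,y,z):
        m=(P[...,0]>x[0])&(P[...,0]<x[1])&(P[...,1]>y[0])&(P[...,1]<y[1])&(P[...,2]>z[0])&(P[...,2]<z[1])
        q=P[m]
        if len(q)<8: print(c,n,len(q));return
        (cx,cy),(w,h),a=cv2.minAreaRect(q[:,:2].astype(np.float32)); print(c,n,len(q),np.round([cx,cy,w,h,a],3),np.round(np.median(q[:,2]),3))
    rect("bar",(.45,.6),(-.36,-.2),(.108,.13))
    rect("drumtop",(.42,.63),(-.39,-.18),(.074,.086))
    rect("broadtop",(.53,.6),(.34,.42),(.15,.17))
    rect("narrowtop",(.53,.6),(.25,.32),(.15,.17))
    rect("stand",(.5,.63),(.2,.45),(.04,.05))
    rect("any>.1",(.3,.8),(.15,.6),(.10,.2))
```

```text
top bar 149 [ 5.2200e-01 -2.8800e-01  1.6000e-02  6.3000e-02  3.6214e+01] 0.118
top drumtop 1104 [ 0.523 -0.288  0.13   0.13   4.748] 0.079
top broadtop 85 [0.562 0.366 0.018 0.029 3.453] 0.158
top narrowtop 47 [5.5800e-01 2.8700e-01 1.6000e-02 1.6000e-02 8.8604e+01] 0.158
top stand 952 [5.6100e-01 3.2700e-01 1.7100e-01 6.1000e-02 8.7034e+01] 0.045
top any>.1 2386 [0.627 0.365 0.345 0.301 0.085] 0.15
side bar 90 [ 5.2300e-01 -2.8500e-01  1.8000e-02  6.4000e-02  3.6056e+01] 0.116
side drumtop 467 [ 0.524 -0.284  0.13   0.13   9.395] 0.079
side broadtop 168 [5.6400e-01 3.7000e-01 3.0000e-02 1.8000e-02 8.2576e+01] 0.158
side narrowtop 91 [5.6000e-01 2.9000e-01 1.8000e-02 1.7000e-02 8.4598e+01] 0.157
side stand 1812 [5.6200e-01 3.2900e-01 1.7300e-01 6.1000e-02 8.7069e+01] 0.044
side any>.1 7782 [ 0.628  0.367  0.304  0.343 89.912] 0.145
```

The top view shows the cleaner at (446,266), the mat at (326,272) and the stand at (220,247). The broad brown scraper is at (197,240), on the +y end, and the narrow one at (229,242). White decoys stand around the stand. Next I look at the cleaner from near.

Run:
```python
from h import *
p=np.array(env.sense()["ee_pos"]); env.movel(p+[0,0,.12],rate=.3)
for yaw in (0.63,0.63-np.pi):
    q=solver.inverse_kinematics([.522,-.287,.30],down(yaw)); print(yaw,q)
    if q is not None:
        for d in (.94,1.1): print(d,[solver.inverse_kinematics([.522,-.287,.09],down(yaw+d))])
yaw=0.63-np.pi if abs(np.array(solver.inverse_kinematics([.522,-.287,.30],down(.63)))[6])>2 else .63
env.reach([.46,-.287,.33],down(yaw))
s=env.sense(); print(s["t"],s["joint_positions"])
im,P=cloud("wrist"); save("w1.png",im); np.save("w1.npy",P)
for n in ["cleaner","slot_mouth","cover_bar"]: print(n,[(np.round(r["at"],3).tolist(),round(r["score"],2)) for r in tip_of("wrist",n)][:2])
```

```text
0.63 [-0.22557479  0.38192839  0.89011231  1.68588342 -0.31303383  1.22434347
  1.3671811 ]
0.94 [array([-0.14651869,  0.65698505,  0.81474361,  1.87261858, -0.6131593 ,
        0.88222102,  2.54243434])]
1.1 [array([-0.1468475 ,  0.65719311,  0.81525989,  1.87263751, -0.61358889,
        0.8823985 ,  2.70279567])]
-2.5115926535897932 [-0.45706729  0.60916316  1.35721534  1.69650644 -0.6109493   1.3457516
 -1.50137734]
0.94 [array([-0.07684167,  0.61871741,  0.70860293,  1.86850239, -0.52634981,
        0.85004241, -0.67275096])]
1.1 [array([-0.08062233,  0.62052746,  0.71421621,  1.86873083, -0.53086671,
        0.8515425 , -0.50889686])]
4.6583 [-0.53468911  0.39330417  1.35243368  1.77926368 -0.3992522   1.29515634
  1.54624523]
cleaner []
slot_mouth [([0.504, 0.035, -0.002], 0.62)]
cover_bar [([0.526, -0.291, 0.115], 0.72)]
```

View pics/w1.png

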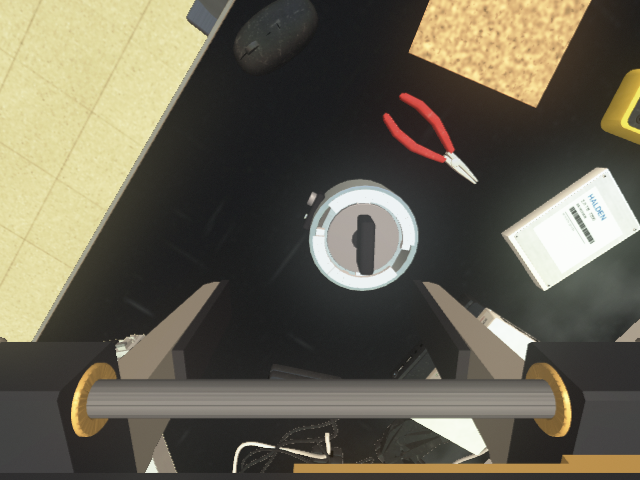

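The wrist view shows the bar at (366,243) and the flange gaps at about (322,213) and (403,261). The panel is at (311,205), on the −x side.

Run:
```python
import numpy as np,cv2
P=np.load("w1.npy"); im=cv2.imread("pics/w1.png")
def sel(z0,z1,r=.09,c=(.522,-.287)):
    return (np.hypot(P[...,0]-c[0],P[...,1]-c[1])<r)&(P[...,2]>z0)&(P[...,2]<z1)
q=P[sel(.108,.13)]; print("bar",cv2.minAreaRect(q[:,:2].astype(np.float32)),np.median(q[:,2]))
q=P[sel(.074,.09)]; c,r=cv2.minEnclosingCircle(q[:,:2].astype(np.float32)); print("drum",c,r,np.median(q[:,2]),len(q))
d=P[...,:2]-np.array(c); rr=np.hypot(d[...,0],d[...,1]); a=np.degrees(np.arctan2(d[...,1],d[...,0]))
ring=(rr>.049)&(rr<.056)&(P[...,2]>.04)&(P[...,2]<.09)
g=im.mean(-1)
for k in range(-180,180,6):
    m=ring&(a>=k)&(a<k+6); print(k,m.sum(),round(np.median(P[...,2][m]),3) if m.any() else "",int(np.median(g[m])) if m.any() else "",end=" | ")
```

```text
bar ((0.523063063621521, -0.2851114273071289), (0.016223447397351265, 0.06062503531575203), 36.580726623535156) 0.118283038501063
drum (0.5235373973846436, -0.2854011654853821) 0.06597784161567688 0.07991236739860802 5501
-180 17 0.065 169 | -174 16 0.063 151 | -168 15 0.062 136 | -162 36 0.067 196 | -156 26 0.076 242 | -150 35 0.081 241 | -144 26 0.081 241 | -138 25 0.081 241 | -132 25 0.08 241 | -126 26 0.081 241 | -120 26 0.081 241 | -114 24 0.081 241 | -108 22 0.081 241 | -102 26 0.08 239 | -96 29 0.081 241 | -90 26 0.081 241 | -84 25 0.081 241 | -78 23 0.081 241 | -72 29 0.081 241 | -66 27 0.081 241 | -60 20 0.081 241 | -54 26 0.081 241 | -48 22 0.081 241 | -42 22 0.081 241 | -36 30 0.081 241 | -30 30 0.081 241 | -24 31 0.08 241 | -18 29 0.08 241 | -12 26 0.066 208 | -6 12 0.066 201 | 0 8 0.066 199 | 6 6 0.066 201 | 12 7 0.066 197 | 18 12 0.075 236 | 24 21 0.076 242 | 30 25 0.081 241 | 36 28 0.081 241 | 42 24 0.081 241 | 48 28 0.081 241 | 54 26 0.08 241 | 60 27 0.081 241 | 66 25 0.081 242 | 72 31 0.081 241 | 78 27 0.08 241 | 84 26 0.081 241 | 90 29 0.081 242 | 96 28 0.081 241 | 102 31 0.081 241 | 108 28 0.081 242 | 114 28 0.081 241 | 120 32 0.081 241 | 126 25 0.081 241 | 132 31 0.081 241 | 138 28 0.08 241 | 144 29 0.081 241 | 150 29 0.081 241 | 156 29 0.081 241 | 162 29 0.081 241 | 168 17 0.081 241 | 174 21 0.065 194 |
```

Run:
```python
from h import *
C=np.array([.523,-.286]); y0=np.radians(36.6)-np.pi
env.reach([*C,.20],down(y0))
env.movel([*C,.092],rate=.1)
print(env.sense()["wrist_force"],env.sense()["joint_positions"])
effector.grasp(20); s=env.sense(); print("w",s["gripper_width"],s["grasp_force"],s["wrist_force"],s["moment"])
for d in np.linspace(0,np.radians(59.5),7)[1:]:
    env.movel([*C,.092],down(y0+d)) ; s=env.sense(); print(round(d,2),np.round(s["wrist_force"],1),np.round(s["moment"],2))
print(s["t"])
im,P=cloud("wrist"); save("w2.png",im); np.save("w2.npy",P)
```

```text
[ 0.43514629 -0.43985039  0.7308322 ] [-0.35544543  0.88444739  1.20331539  1.88100764 -0.94866625  1.09407078
 -1.26534119]
w 0.015724248351236588 19.999691247940063 [1.1867821  0.51978216 0.16078144] [ 0.03207558  0.04743654 -0.03346603]
0.17 [0.  0.3 0. ] [0.11 0.08 0.01]
0.35 [ 0.2 -0.5  0.1] [ 0.12  0.13 -0.  ]
0.52 [-0.3  0.6  0.5] [0.07 0.15 0.05]
0.69 [ 0.1 -0.1  0.2] [0.03 0.2  0.03]
0.87 [0.2 0.2 0.4] [ 0.05  0.07 -0.02]
1.04 [0.2 0.6 0.8] [-0.03  0.15  0.  ]
11.6333
```

View pics/w2.png

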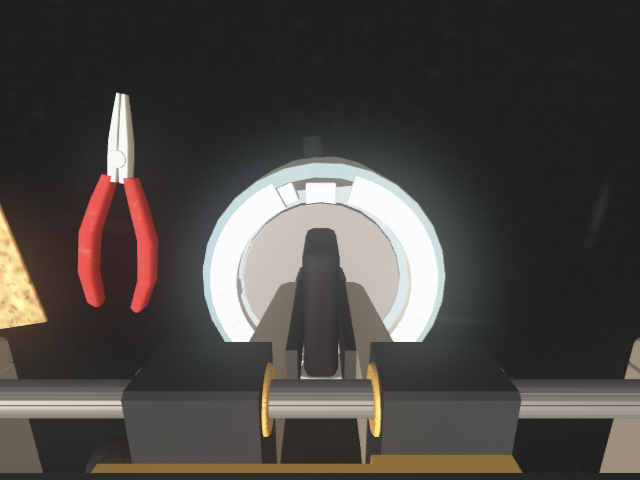

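The near lug at (321,193) lies in the gap, which spans columns 277–350. A stop block at (288,194) sits about 0.06 rad further on. I turn 0.03 rad more, then lift.

Run:
```python
from h import *
C=np.array([.523,-.286]); y0=np.radians(36.6+59.5)-np.pi+.03
env.movel([*C,.092],down(y0)); s=env.sense(); print(np.round(s["wrist_force"],1),np.round(s["moment"],2))
for z in (.097,.104,.115):
    env.movel([*C,z],rate=.03); s=env.sense(); print(z,s["ee_pos"][2],np.round(s["wrist_force"],1),s["gripper_width"])
    if abs(s["wrist_force"][2])>8: raise SystemExit("stuck")
env.movel([*C,.22],rate=.15)
M=np.array([.501,.035])
env.movel([*M,.22],rate=.25)
im,P=cloud("top"); save("t2.png",im); np.save("t2.npy",P)
print([r for r in tip_of("top","mat")][:1], [r for r in tip_of("top","cover_mid")][:1])
s=env.sense(); print(s["t"],s["gripper_width"],s["wrist_force"],s["ee_pos"])
for n in ["slot_mouth","cleaner"]: print(n,[(np.round(r["at"],3).tolist(),round(r["score"],2)) for r in tip_of("top",n)][:2])
cv2.imwrite("pics/t2c.png",cv2.resize(im[220:340,270:520,::-1],None,fx=3,fy=3,interpolation=2))
```

```text
[-0.7 -0.6  0.3] [-0.09  0.1  -0.01]
0.097 0.09701322447226952 [ 0.3 -0.2 -1.9] 0.01563389373217448
0.104 0.10424514421985882 [-0.3 -0.6 -2.6] 0.015908000992168592
0.115 0.11515764145955922 [ 0.2 -0.1 -2. ] 0.01599728246841398
[{'at': [0.5036, 0.0353, -0.0027], 'score': 0.81}] [{'at': [0.5026, 0.0324, 0.2202], 'score': 0.65}]
15.5833 0.01543114724990138 [ 0.23842747 -0.16980787 -2.11143269] [0.50104013 0.03373497 0.22011447]
slot_mouth [([0.526, -0.288, 0.06], 0.86), ([0.503, 0.033, 0.221], 0.53)]
cleaner [([0.521, -0.287, -0.007], 0.73)]
```

View pics/t2c.png

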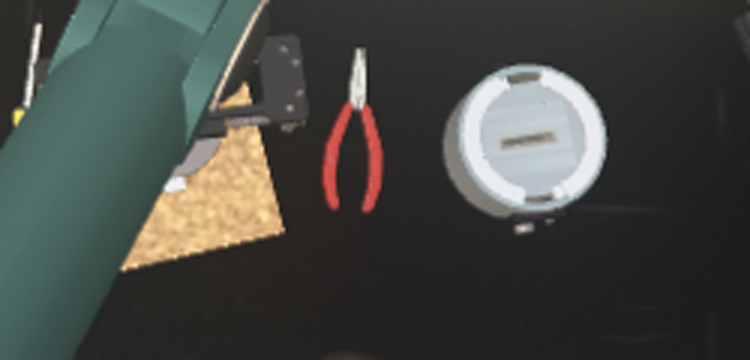

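The cover is free and hangs over the mat. The open slot shows at crop (528,140). I set the cover down and look at the slot from near.

Run:
```python
from h import *
M=np.array([.502,.035])
env.movel([*M,.045],rate=.15)
z=.036
while z>.024:
    env.movel([*M,z],rate=.03); s=env.sense(); print(round(z,4),round(s["wrist_force"][2],1))
    if s["wrist_force"][2]>1: break
    z-=.002
effector.release(); env.movel([*M,.16],rate=.15)
env.reach([.48,-.28,.28],down(0.13-np.pi/2))
s=env.sense(); print(s["t"],s["joint_positions"])
im,P=cloud("wrist"); save("w3.png",im); np.save("w3.npy",P)
for n in ["slot_mouth","cleaner"]: print(n,[(np.round(r["at"],4).tolist(),round(r["score"],2)) for r in tip_of("wrist",n)][:2])
for n in ["cover_mid","mat"]: 
  viewer.read_camera("side");print(n,[(np.round(r["at"],3).tolist(),round(r["score"],2)) for r in tip_of("side",n)][:2])
```

```text
0.036 -2.3
0.034 -2.3
0.032 -3.1
0.03 -1.2
0.028 13.2
21.9417 [-0.44005494  0.42356798  1.19538924  1.81495985 -0.42326481  1.19702499
 -0.5523024 ]
slot_mouth [([0.5225, -0.2871, 0.0588], 0.75)]
cleaner [([0.5262, -0.2825, 0.0007], 0.65)]
cover_mid [([0.526, -0.289, 0.066], 0.44), ([0.563, 0.33, 0.042], 0.17)]
mat [([0.5, 0.032, -0.002], 0.79)]
```

View pics/w3.png

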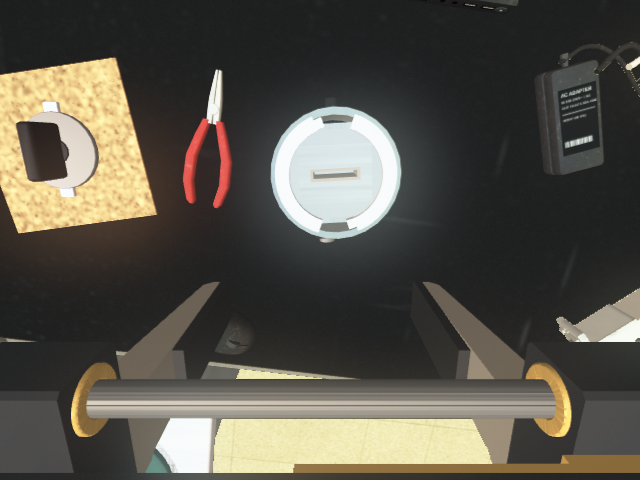

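The wrist view shows the cover upright on the mat at (45,150) and the slot at (335,174). Next I measure the slot and get the stand and broad scraper from a near view.

Run:
```python
from h import *
P=np.load("w3.npy"); im=cv2.imread("pics/w3.png")
s=env.sense(); i=viewer.camera_info("wrist"); K=np.array(i["intrinsics"]); T=np.array(i["T_tool_cam"]); R=np.array(s["tcp_rot"])@T[:3,:3]; e=np.array(s["tcp_rot"])@T[:3,3]+s["ee_pos"]
print({k:v for k,v in i.items() if k!="intrinsics"}, K[0,0])
def plane(px,z):
    px=np.asarray(px,float).reshape(-1,2); r=np.c_[(px[:,0]-K[0,2])/K[0,0],-(px[:,1]-K[1,2])/K[1,1],-np.ones(len(px))]@R.T
    return (e+r*((z-e[2])/r[:,2])[:,None])[:,:2]
g=im[:,:,0].astype(int); print(g[164:186,306:364:3]); 
print((1000*P[164:186,306:364:3,2]).round())
q=P[(np.hypot(P[...,0]-.523,P[...,1]+.286)<.09)&(P[...,2]>.074)&(P[...,2]<.09)]
print("drum",cv2.minEnclosingCircle(q[:,:2].astype(np.float32)))
x=P[(np.hypot(P[...,0]-.502,P[...,1]-.035)<.07)&(P[...,2]>.045)&(P[...,2]<.065)]; print("bar",cv2.minAreaRect(x[:,:2].astype(np.float32)),np.median(x[:,2]))
for th in (60,100,150):
    m=np.zeros_like(g,np.uint8); m[166:184,306:364]=g[166:184,306:364]<th
    v,u=np.nonzero(m); 
    if len(u)>5: print(th,len(u),cv2.minAreaRect((plane(np.c_[u,v],.065)*1000).astype(np.float32)))
```

```text
{'T_tool_cam': array([[ 6.36689980e-04,  9.61380157e-01,  2.75223160e-01,
         7.73174394e-02],
       [ 9.99999688e-01, -7.40737857e-04,  2.74108096e-04,
        -1.55733340e-03],
       [ 4.67390299e-04,  2.75222900e-01, -9.61380329e-01,
        -1.70946581e-01],
       [ 0.00000000e+00,  0.00000000e+00,  0.00000000e+00,
         1.00000000e+00]])} 364.55628007410155
[[233 234 234 234 234 235 235 235 235 235 235 235 235 235 234 234 234 233
  233 233]
 [233 232 233 233 233 234 234 233 234 233 233 233 233 233 233 233 233 233
  234 234]
 [231 232 232 232 232 232 233 232 232 233 233 234 233 234 234 234 234 234
  235 235]
 [231 231 231 231 233 233 233 233 232 233 233 233 233 228 224 222 214 208
  227 233]
 [232 232 232 233 231 232 233 227 223 222 215 208 203 203 203 203 204 204
  225 233]
 [233 233 223 219 212 208 202 202 202 203 204 204 205 205 206 206 200 202
  225 234]
 [232 232 200 200 200 201 203 204 205 205 207 212 218 221 225 227 170 194
  224 234]
 [232 232 199 201 203 211 217 220 224 227 230 230 230 229 228 227 170 193
  224 234]
 [232 231 198 222 230 230 230 229 227 227 22
[... 2628 characters left out ...]
. 65. 67. 65. 67. 66. 65. 66. 67. 65.
  65. 67.]
 [64. 66. 65. 66. 66. 67. 64. 66. 65. 65. 66. 66. 67. 66. 64. 66. 65. 66.
  66. 67.]
 [66. 67. 67. 66. 66. 64. 65. 64. 66. 65. 66. 66. 66. 66. 65. 64. 66. 66.
  67. 66.]
 [67. 65. 66. 66. 66. 66. 66. 65. 65. 65. 67. 65. 66. 65. 65. 65. 66. 65.
  66. 66.]
 [65. 65. 66. 67. 67. 66. 66. 66. 65. 66. 64. 66. 66. 66. 67. 65. 64. 67.
  67. 65.]]
drum ((0.5236474871635437, -0.28557050228118896), 0.06605666130781174)
bar ((0.5031834244728088, 0.03623656928539276), (0.06195763871073723, 0.017367195338010788), 7.854616165161133) 0.0558696274550676
150 155 ((522.5203247070312, -286.4479064941406), (3.837015390396118, 42.94015121459961), 10.70269775390625)
```

Run:
```python
from h import *
def cam():
    s=env.sense(); i=viewer.camera_info("wrist"); K=np.array(i["intrinsics"]); T=np.array(i["T_tool_cam"]); A=np.array(s["tcp_rot"]); return K,A@T[:3,:3],A@T[:3,3]+s["ee_pos"]
K,R,e=cam()
def plane(px,z):
    px=np.asarray(px,float).reshape(-1,2); r=np.c_[(px[:,0]-K[0,2])/K[0,0],-(px[:,1]-K[1,2])/K[1,1],-np.ones(len(px))]@R.T
    return (e+r*((z-e[2])/r[:,2])[:,None])[:,:2]
g=cv2.imread("pics/w3.png")[:,:,0]
m=np.zeros_like(g); m[162:186,304:366]=g[162:186,304:366]<228
v,u=np.nonzero(m); print("slot",len(u),cv2.minAreaRect((plane(np.c_[u,v],.065)*1000).astype(np.float32)))
for yaw in (-.05,np.pi-.05,-.05-np.pi):
    a=solver.inverse_kinematics([.562,.34,.35],down(yaw)); b=solver.inverse_kinematics([.523,-.286,.25],down(yaw+.2)); print(yaw,a,b)
env.movel([.48,-.28,.36],rate=.3)
env.reach([.562,.34,.36],down(-.05))
s=env.sense(); print(s["t"],s["joint_positions"])
im,P=cloud("wrist"); save("w4.png",im); np.save("w4.npy",P)
for n,y0,y1 in (("broad",.34,.42),("narrow",.25,.32)):
    k=(P[...,0]>.52)&(P[...,0]<.61)&(P[...,1]>y0)&(P[...,1]<y1)&(P[...,2]>.152)&(P[...,2]<.17); q=P[k]; print(n,len(q),cv2.minAreaRect((q[:,:2]*1000).astype(np.float32)) if len(q) else "",np.median(q[:,2]),im[k].mean(0))
k=(P[...,0]>.5)&(P[...,0]<.63)&(P[...,1]>.2)&(P[...,1]<.45)&(P[...,2]>.04)&(P[...,2]<.05); print("stand",cv2.minAreaRect((P[k][:,:2]*1000).astype(np.float32)))
```

```text
slot 638 ((523.624755859375, -286.7704162597656), (13.523961067199707, 52.7576904296875), 10.801563262939453)
-0.05 [-1.23996609  0.50823812  0.97849691  1.46161397 -0.42252256  1.39502706
 -0.2970456 ] [-0.1065041   0.39478018  0.72164984  1.73960881 -0.28681201  1.11551621
  0.85466509]
3.0915926535897933 [ 0.14585109  0.74686912 -1.32282627  1.36251107  0.71896735  1.55940475
  1.98890701] [-0.46749179  0.78730263  1.46520576  1.75731346 -0.80333778  1.3651028
 -1.82871718]
-3.191592653589793 [ 0.14585109  0.74686912 -1.32282627  1.36251107  0.71896735  1.55940475
  1.98890701] [-0.46749179  0.78730263  1.46520576  1.75731346 -0.80333778  1.3651028
 -1.82871718]
24.9417 [-1.33120902  0.59037613  1.19069209  1.4519534  -0.54687916  1.46348977
 -0.19680652]
broad 483 ((564.20703125, 370.5873107910156), (29.541271209716797, 16.509639739990234), 86.82575225830078) 0.1601649404225419 [178.33333333 129.26086957  83.32919255]
narrow 256 ((560.055419921875, 291.5205993652344), (16.341842651367188, 17.46302604675293), 86.8729248046875) 0.15981766210039103 [175.53125    126.90625     80.81640625]
stand ((562.0223388671875, 330.1663818359375), (170.3463134765625, 60.0186767578125), 87.01126098632812)
```

View pics/w4.png

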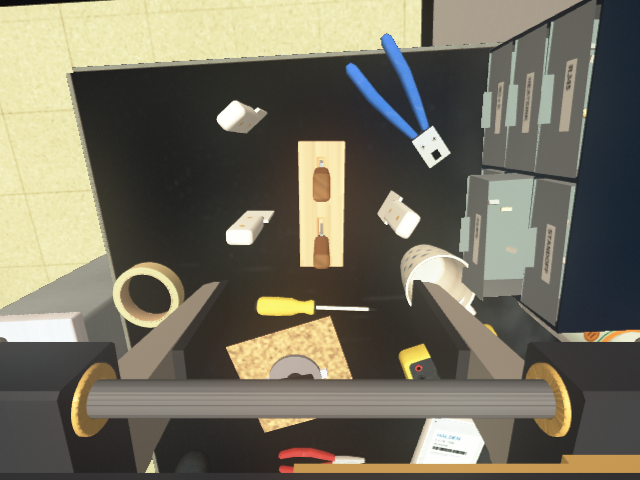

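The wrist view shows the stand at (321,205), the broad scraper at its upper end (321,183) and the narrow one at (321,250). The decoys and cabinet stay clear of the fingers. Now I grasp.

Run:
```python
from h import *
P=np.load("w4.npy"); k=(P[...,0]>.45)&(P[...,0]<.69)&(abs(P[...,1]-.37)<.06)&(P[...,2]>.165); print("obst",k.sum(),P[k].min(0) if k.any() else "")
B=np.array([.564,.3705]); yb=-.055
env.reach([*B,.25],down(yb)); env.movel([*B,.115],rate=.12); s=env.sense(); print(s["wrist_force"],s["joint_positions"])
effector.grasp(30); s=env.sense(); print("w",s["gripper_width"],s["grasp_force"],s["wrist_force"],s["moment"])
env.movel([*B,.16],rate=.06); s=env.sense(); print(s["gripper_width"],s["wrist_force"])
env.movel([*B,.36],rate=.2); s=env.sense(); print(s["t"],s["gripper_width"],s["wrist_force"])
im,P=cloud("side"); save("s5.png",im); np.save("s5.npy",P)
im,P=cloud("top"); np.save("t5.npy",P); save("t5.png",im)
print([(np.round(r["at"],3),r["score"]) for r in tip_of("side","broad_mid")],[(np.round(r["at"],3),r["score"]) for r in tip_of("side","narrow_mid")])
```

```text
obst 70150 [0.48350505 0.32388321 0.3599907 ]
[0.22262801 0.131125   0.66498674] [-1.26604924  0.82692248  0.99878448  1.65795608 -0.76943038  1.09627314
 -0.09495375]
w 0.01806743162585969 29.996959269046783 [-0.17029217 -0.04028779 -0.12659213] [-0.02066742  0.0887726  -0.0055567 ]
0.01764436487988709 [-0.56108755  0.52309225 -1.50330849]
29.9583 0.01792696380668818 [-0.10243085 -0.19851135 -1.16710795]
[(array([0.474, 0.318, 0.074]), 0.96), (array([0.653, 0.321, 0.078]), 0.88), (array([0.564, 0.367, 0.33 ]), 0.77), (array([0.476, 0.437, 0.073]), 0.58)] [(array([0.559, 0.288, 0.084]), 0.9), (array([0.563, 0.333, 0.045]), 0.68), (array([0.504, 0.035, 0.055]), 0.35)]
```

View pics/s5.png

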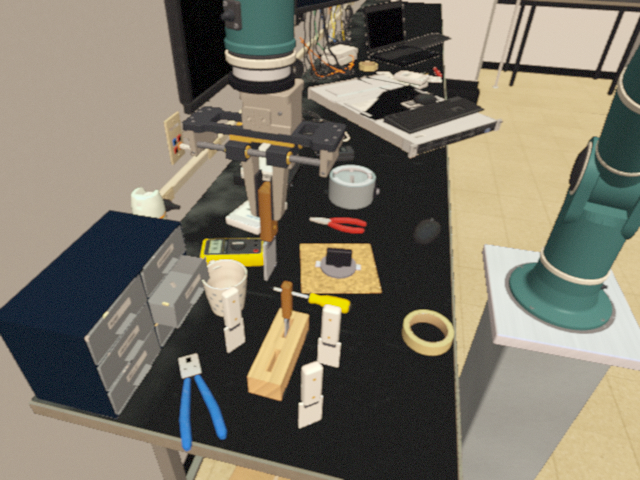

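The side view shows the scraper hanging upright, blade at (269,258), and the narrow one still in the stand. The cover is upright on the mat at (339,265). Now I insert it.

```bash
cat > ins.py <<'E'
from h import *
import sys
S=np.array([.5236,-.2862]); y=.18
if len(sys.argv)<2:
    env.reach([*S,.36],down(y)); env.movel([*S,.19],rate=.15)
    f0=env.sense()["wrist_force"]; print("free",f0)
    z=.178
    while z>.112:
        env.movel([*S,z],rate=.04); s=env.sense(); f=s["wrist_force"]-f0; print(round(z,4),round(s["ee_pos"][2],4),np.round(f,1),np.round(s["moment"],2))
        if np.linalg.norm(f)>10: break
        z-=.006 if z>.125 else .002
    print(s["t"],s["gripper_width"])
E
python3 ins.py
```

```text
free [ 1.17365383  0.22597392 -0.93802685]
0.178 0.1778 [-2.   0.1 -0.6] [-0.1   0.02 -0.06]
0.172 0.1717 [-1.3 -0.2  0.1] [-0.06  0.06  0.05]
0.166 0.1657 [-1.   0.6 -0.6] [-0.04  0.06  0.04]
0.16 0.1597 [-0.6  0.9 -0.6] [-0.09  0.03 -0.04]
0.154 0.1537 [-1.  -0.5 -1. ] [-0.05 -0.02 -0.01]
0.148 0.1476 [-1.2 -0.4 -0.5] [-0.09  0.01  0.01]
0.142 0.1417 [-0.4 -0.5 -0.3] [-0.06  0.05 -0.02]
0.136 0.1356 [-1.4 -0.2 -0.2] [-0.07  0.05  0.02]
0.13 0.1297 [-1.3  0.2 -0.5] [ 0.    0.06 -0.04]
0.124 0.1237 [-1.5 -0.6 -0.4] [-0.02  0.04 -0.  ]
0.122 0.1219 [-1.7  0.2 -0.3] [-0.12  0.08 -0.04]
0.12 0.1199 [-1.9 -0.3 -0.1] [-0.06  0.04 -0.01]
0.118 0.1178 [-1.3  0.2 -0.6] [-0.02  0.03  0.02]
0.116 0.1169 [-3.1  0.4  6.1] [ 0.21  0.41 -0.01]
0.114 0.1167 [-4.9  1.7 18.8] [ 0.62  1.51 -0.04]
38.1833 0.018054002978479495
```

It bottoms exactly at the expected home height. I release, retreat and verify.

Run:
```python
from h import *
S=np.array([.5236,-.2862])
env.movel([*S,.117],rate=.02); effector.release(); env.movel([*S,.30],rate=.12); env.movel([.42,-.2,.36],rate=.2); env.pause(.3)
for c in ("side","top"):
    im,P=cloud(c); save("f_"+c+".png",im)
    k=(abs(P[...,0]-.5236)<.04)&(abs(P[...,1]+.286)<.04)&(P[...,2]>.145)&(P[...,2]<.2); q=P[k]
    print(c,len(q),cv2.minAreaRect((q[:,:2]*1000).astype(np.float32)) if len(q)>4 else "",np.percentile(q[:,2],95) if len(q) else "")
    k=(np.hypot(P[...,0]-.502,P[...,1]-.035)<.08)&(P[...,2]>.045)&(P[...,2]<.12); q=P[k]
    if len(q)>4: print("bar",cv2.minAreaRect((q[:,:2]*1000).astype(np.float32)),np.median(q[:,2]))
    for n in ("broad_mid","narrow_mid"): print(n,[(np.round(r["at"],3),r["score"]) for r in tip_of(c,n)])
a=cv2.imread("pics/f_side.png")[120:300,230:440]; cv2.imwrite("pics/f_c.png",cv2.resize(a,None,fx=3,fy=3)); print(env.sense()["t"])
```

```text
side 59 ((522.8819580078125, -283.3981628417969), (17.117807388305664, 27.756732940673828), 11.229469299316406) 0.16155504798372522
bar ((503.15985107421875, 36.746559143066406), (59.551612854003906, 19.153764724731445), 7.88098669052124) 0.053520950174189896
broad_mid [(array([0.477, 0.44 , 0.074]), 0.84), (array([ 0.528, -0.288,  0.09 ]), 0.63)]
narrow_mid [(array([0.559, 0.29 , 0.084]), 0.8)]
top 9 ((520.2599487304688, -277.282470703125), (2.726914882659912, 10.311908721923828), 35.09132766723633) 0.1655516365043539
bar ((501.43194580078125, 33.62591552734375), (60.61271286010742, 15.59546947479248), 7.46533203125) 0.055565501004285034
broad_mid [(array([0.47 , 0.314, 0.077]), 0.67), (array([0.658, 0.324, 0.078]), 0.64), (array([0.475, 0.445, 0.074]), 0.5)]
narrow_mid [(array([0.56 , 0.289, 0.081]), 0.53)]
42.8083
```

View pics/f_c.png

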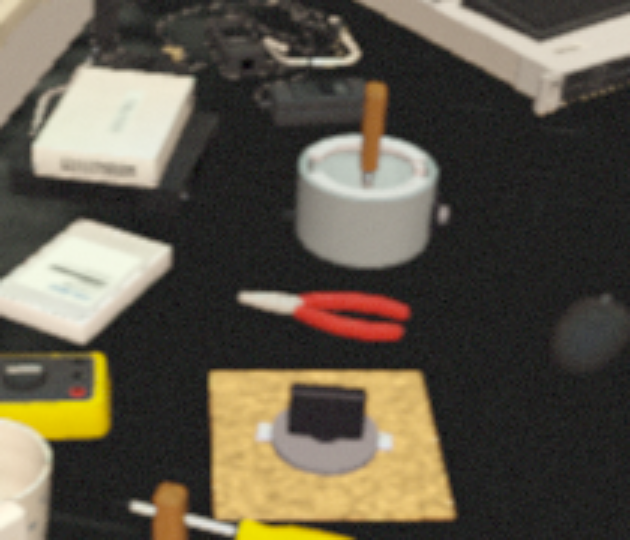

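The crop shows the scraper upright in the cleaner's slot at (372,135), with its top at z≈0.161 as expected when home. The cover is upright in the middle of the mat at (327,430).

```bash
python3 -c "
from h import *
print(workorder.finish_job())"
```

```text
the job is handed in; nothing more can be done
None
```

I handed the job in at about 43 s of the 72 s allowed: the cover is handle up in the middle of the mat, the broad scraper is fully home and upright in the cleaner's slot, and the narrow scraper is still in its stand (the hand-in returned no verdict).

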